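# Stand the long nut driver in the steel mug, clear of its handle

## Robot

A 7-joint arm with a two-finger parallel gripper is mounted at the origin on the work surface. World frame = base frame: x ahead of the robot, y to its left, z up, the work surface at z = 0. Lengths are in m, angles in rad, forces in N, time in s.
With the tool pointing down it reaches from about 0.425 to 0.925 m from the base axis. Payload 6.8 kg.
Tool frame: the origin (TCP) lies between the finger pads; the fingertips stand 14 mm ahead of it and the grasp point (between the pads) lies 5 mm behind it; z points along the fingers, y is the direction in which the jaws open and shut (so a half turn about z gives the same grasp; the last joint's range is limited). The gripper opens to 85 mm and grips with 20 to 120 N. Pads are 22 mm wide; open, the fingers measure 114 mm over their backs; the gripper's body (76 mm by 85 mm) begins 54 mm behind the grasp point. The pads swing forward as they close: fully open they stand 13 mm farther back than shut.
Start: joints at [0.993, 0.477, 0.022, 1.555, -0.011, 1.109, -0.083], TCP at [0.306, -0.602, 0.245] pointing down, gripper open.
Joint ranges: [-2.96, 2.96], [-0.34, 2.1], [-1.41, 1.46], [0.24, 2.44], [-1.37, 4.51], [0.17, 1.92], [-2.96, 2.96]. Speed limits (rad/s): [2.39, 2.39, 3.14, 3.14, 3.14, 3.14, 3.14].

## Interface

Orientations are given as a unit quaternion [w, x, y, z].
In Python, from station import bot gives the robot as it stands.
- The arm moves only by the shell command python3 -m crank 'ROWS' [FORCE]. ROWS is JSON, a list of rows, each a list of 3 entries, a list of its own where there are three numbers: the shift along the tool's x, y, z in m, then the turn, a rotation vector about the tool's x, y, z in degrees, then the finger opening in m, from 0 to 0.0854. A call has 1 to 10 rows; each row shifts and turns the commanded pose from where the row before left it, along the tool's axes as they then stand; what a row does not reach is not made up. A row lasts 1/8 s, in which the tool goes at most 62.5 mm and 10.7 degrees, less where a joint would pass 70% of its speed; a pose out of reach is approached as far as the arm can. A call is refused whole if a number of a shift passes 0.0625 or a number of a turn 10.7, either way. A call with a gripper value outside its range is refused whole. The fingers move at their own pace and stop on an object; FORCE is the grip in N (left out, the last holds). Time passes only in rows, so rows that do not move let the fingers close. It gives the time, the measured TCP pose, the force and the opening at its end, in the units of the state.
- bot.get_obs(): the state, without advancing time (a new reading comes with each control period).
- bot.read_camera(name): name is "side" or "top"; returns (picture, depth): 400x640x3 uint8, red, green, blue; 400x640 float32, m along the optical axis (not along the pixel's ray), 0 where there is no reading.
- bot.calibration(name): a dict with "fx", "fy", "cx", "cy" (pixels), "extrinsics" (4x4, takes a point from camera to world coordinates). Camera axes: x right, y down, z forward; pixel columns grow to the right and rows downward; lengths in m; the calibration is good to about 2 mm. A picture is of the moment at which its call begins. calibration takes no time and is no camera call.
- bot.hand_in(): hands the job in, once; it reports no verdict.
The state is a dict: "t": time; "q": joint angles; "joint_vel": joint speeds; "joint_torque": joint torques, N m; "eef_pos": TCP position; "tool_rot": TCP orientation; "contact_force": force on the tool from outside, world axes, zero at the start; "torque": the same for the moment, N m; "gripper_width": opening from 0.0 (shut) to 1.0 (fully open).
Only numpy, scipy, OpenCV 4.12 (cv2) and the standard library are available. Lean on these libraries where they do the work, as an engineer would, in place of code of your own. Each camera call takes 0.05 s, during which the arm holds its last target.

## Task

Take the longest of the three nut drivers out of the wooden tool block and lower it, handle up, into the deep steel mug; do not drop it in. Leave it leaning against the side of the rim opposite the mug's handle, so that the mug can be picked up and carried, and leave the mug standing where it is.

Things in the scene. Friction and masses are not known exactly. Their poses are not given: they have to be found in the camera images.
- long_driver: Longest of three nut drivers standing handle up in a row. 220 mm long, 110 g: round black handle 20 mm thick over the top 80 mm, steel shaft 8 mm thick, steel socket 14 mm thick and 25 mm long at the lower end; balances 85 mm above its lower end. Origin on its axis, half-way up; z along it towards the handle. The other two have the same handle thickness and are 135 and 115 mm long.
- driver_grip (a point): Centre of the long driver's handle, a good place to grip: 40 mm below its top, 180 mm above its lower end; z along the driver towards the handle's end.
- driver_socket (a point): Centre of the long driver's lower end; same axes. It starts 10 mm above the counter in one of three blind holes, 65 mm apart and 40 mm deep, of a fixed wooden block 60 x 195 x 50 mm. The three drivers' tops are then at 230, 145 and 125 mm above the counter.
- mug_rim (a point): Centre of the mouth of the deep steel mug, loose, straight and round, about 450 g, on the counter: outer diameter 80 mm, wall 4 mm, height 105 mm, inner floor 100 mm below the rim. z up. Its one handle sticks out about 35 mm on the +y side, so the side to lean against is -y. The mug may be turned any way.

How it is judged:
On the way, in this order (a step that is already met when the one before it is completed fails the run):
1. the long driver is lifted clear of the block (height (world z) of driver_socket above 0.06 m), for 0.1 s.
2. its lower end is lowered inside the mug to within 40 mm of the mug's floor while it is still held (z of driver_socket in the frame of mug_rim below -0.06 m and horizontal distance between driver_socket and mug_rim below 0.04 m and contact force between the fingers and long_driver above 0.5 N), for 0.1 s.
At the end, for the whole second after the job is handed in: Long driver at rest in the mug, lower end within 20 mm of its floor, leaning 10 to 43 degrees, handle centre at least 35 mm from the mug's axis towards the side opposite the mug's handle (about 50 degrees either way); mug upright and moved under 30 mm (z of driver_socket in the frame of mug_rim below -0.08 m and horizontal distance between driver_socket and mug_rim below 0.04 m and y of driver_grip in the frame of mug_rim below -0.035 m and angle between long_driver's own z axis and vertical between 0.17 and 0.75 rad and linear speed of long_driver below 0.02 m/s and angle between mug_rim's own z axis and vertical below 0.1 rad and distance of mug_rim from where it was at the start of the episode below 0.03 m); the robot touches nothing.
It fails at once if the mug is tipped over (angle between mug_rim's own z axis and vertical above 0.4 rad).
It also fails if it takes over 46 s, if anything falls off the work surface, if the arm or the gripper's body presses on something with over 40 N, if the wrist force passes 120 N, or if a joint passes its speed limit or range.

## Working session

There is one attempt and no reset: what is moved stays moved. The work goes in short steps, Python scripts to look and compute and a shell command to move; the robot and the scene stay as the last step left them, time stands still between calls to the robot, and variables do not carry over. Pictures are saved under pics/ and viewed, and the job is handed in when it is done.

```bash
mkdir -p pics; ls
python3 - <<'E'
from station import bot
import cv2,numpy as np
o=bot.get_obs();print({k:np.round(v,3).tolist() for k,v in o.items()})
for n in("side","top"):
    p,d=bot.read_camera(n);cv2.imwrite(f"pics/{n}0.png",p[:,:,::-1]);np.save(f"pics/{n}0d.npy",d)
    c=bot.calibration(n);print(n,c['fx'],c['fy'],c['cx'],c['cy'],np.round(c['extrinsics'],4).tolist())
E
```

```text
pics
{'t': 0.0, 'q': [0.993, 0.478, 0.022, 1.556, -0.012, 1.109, -0.083], 'joint_vel': [0.001, 0.0, -0.0, -0.0, 0.001, -0.0, 0.0], 'joint_torque': [0.001, -59.644, 1.608, -28.119, 0.012, 0.009, -0.0], 'eef_pos': [0.305, -0.601, 0.244], 'tool_rot': [-0.001, 0.973, 0.233, -0.0], 'contact_force': [0.501, 0.279, -0.297], 'torque': [0.015, -0.03, -0.039], 'gripper_width': 1.006}
side 494.0409195357321 494.0409195357321 316.73111070830714 203.13274380488795 [[-0.9993, -0.0102, 0.0364, 0.4983], [-0.036, 0.5511, -0.8337, 0.9148], [-0.0115, -0.8344, -0.5511, 0.7457], [0.0, 0.0, 0.0, 1.0]]
top 363.1644363162625 363.1644363162625 319.1180146064893 203.5248144727124 [[-0.0147, -0.995, 0.0988, 0.4725], [-0.9999, 0.0149, 0.0014, 0.0104], [-0.0029, -0.0988, -0.9951, 0.8656], [0.0, 0.0, 0.0, 1.0]]
```

View pics/side0.png

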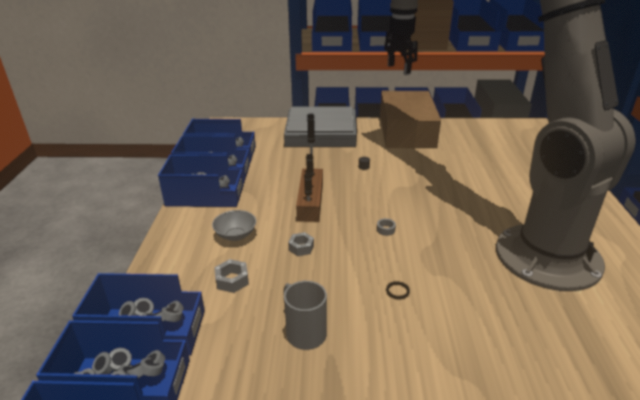

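View pics/top0.png

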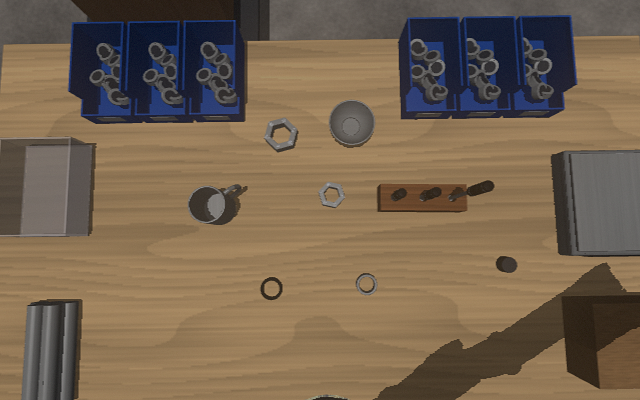

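The side view shows the block at about (310,195) with the long driver's top at about (311,118), and the mug at about (306,315). The top view shows the mug at about (208,205) with its handle pointing right and up, and the long driver's top at about (487,186). I'll enlarge these areas.

Run:
```python
import cv2,numpy as np
s=cv2.imread("pics/side0.png");t=cv2.imread("pics/top0.png")
def crop(im,x,y,w,h,k,n): cv2.imwrite(f"pics/{n}.png",cv2.resize(im[y:y+h,x:x+w],None,fx=k,fy=k,interpolation=cv2.INTER_CUBIC))
crop(t,370,170,130,50,6,"c_top_dr");crop(t,180,175,75,60,8,"c_top_mug");crop(s,280,105,60,120,5,"c_side_dr");crop(s,270,270,70,85,7,"c_side_mug")
```

```text
(no output)
```

View pics/c_top_dr.png

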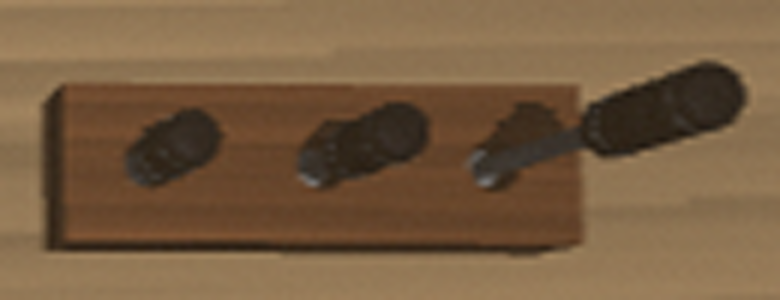

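View pics/c_top_mug.png

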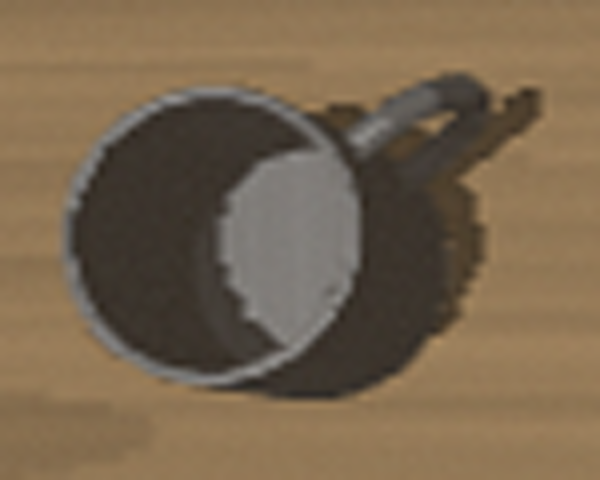

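View pics/c_side_dr.png

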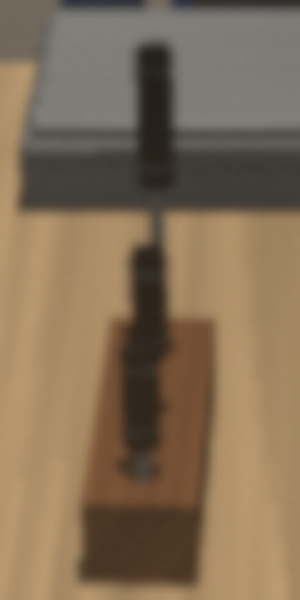

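View pics/c_side_mug.png

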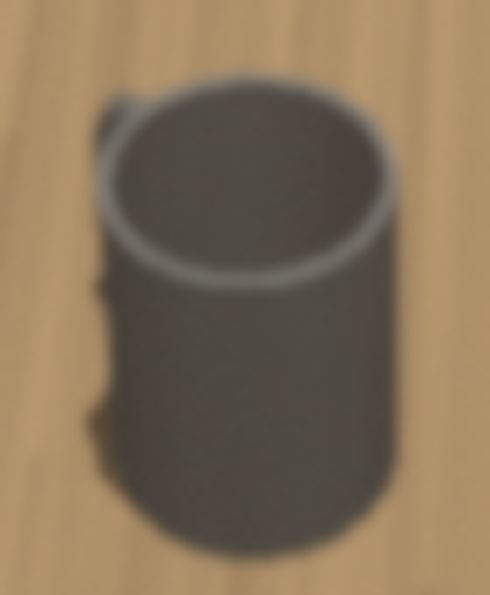

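Readings:
- **Top crop:** driver top at px (487.9,185.4), handle's lower end at about (470.8,191.3), and shaft entry at (451.3,197.6).
- **Top crop, mug:** rim centre at (206.2,204.1), and handle running from about (223.8,193) to (239.2,186).
- **Side crop:** driver top at (310.4,114.6), and rim centre at (304.9,295.4).

Next I'll triangulate these.

```bash
cat > h.py <<'E'
from station import bot
import numpy as np
C={n:bot.calibration(n) for n in("side","top")}
def ray(n,u,v):
    c=C[n];E=np.array(c["extrinsics"]);d=E[:3,:3]@np.array([(u-c["cx"])/c["fx"],(v-c["cy"])/c["fy"],1]);return E[:3,3],d
def tri(ps):
    A=np.zeros((3,3));b=np.zeros(3)
    for n,u,v in ps:
        o,d=ray(n,u,v);d=d/np.linalg.norm(d);P=np.eye(3)-np.outer(d,d);A+=P;b+=P@o
    x=np.linalg.solve(A,b);return x,[np.linalg.norm((np.eye(3)-np.outer(d/np.linalg.norm(d),d/np.linalg.norm(d)))@(x-o)) for o,d in [ray(*p) for p in ps]]
def atz(n,u,v,z):
    o,d=ray(n,u,v);return o+d*(z-o[2])/d[2]
def px(n,p):
    c=C[n];E=np.linalg.inv(c["extrinsics"]);q=E[:3,:3]@p+E[:3,3];return q[0]/q[2]*c["fx"]+c["cx"],q[1]/q[2]*c["fy"]+c["cy"]
E
python3 - <<'E'
from h import *
np.set_printoptions(precision=4,suppress=True)
print("drv top",tri([("top",487.9,185.4),("side",310.4,114.6)]))
print("rim",tri([("top",206.2,204.1),("side",304.9,295.4)]))
print("drv top@.23",atz("top",487.9,185.4,.23),"hb@.15",atz("top",470.8,191.3,.15),"entry@.05",atz("top",451.3,197.6,.05))
r=atz("top",206.2,204.1,.105);print("rim@.105",r)
for uv in((223.8,193.5),(238.5,186)):
  for z in(.09,.08): print(z,atz("top",*uv,z)-r)
# rim by depth
d=np.load("pics/top0d.npy");c=C["top"];E=np.array(c["extrinsics"])
v,u=np.mgrid[170:240,180:255];z=d[170:240,180:255]
P=np.stack([(u-c["cx"])/c["fx"]*z,(v-c["cy"])/c["fy"]*z,z],-1)@E[:3,:3].T+E[:3,3]
m=(z>0)&(P[...,2]>.095)&(P[...,2]<.12);Q=P[m];print(len(Q),Q.min(0),Q.max(0))
m=(z>0)&(P[...,2]>.04)&(P[...,2]<.1)&(np.linalg.norm(P[...,:2]-r[:2],axis=-1)>.045);Q=P[m];
dl=Q-r;i=np.argsort(-np.linalg.norm(dl[:,:2],axis=1));print(len(Q),dl[i][:12],dl.mean(0))
d=np.load("pics/top0d.npy");v,u=np.mgrid[170:215,475:505];z=d[170:215,475:505]
P=np.stack([(u-c["cx"])/c["fx"]*z,(v-c["cy"])/c["fy"]*z,z],-1)@E[:3,:3].T+E[:3,3]
Q=P[(z>0)&(P[...,2]>.215)];print("drv depth",len(Q),Q.mean(0),Q.min(0),Q.max(0))
E
```

```text
drv top (array([ 0.5639, -0.2883,  0.2274]), [np.float64(0.00026964713952621076), np.float64(0.00026964713952581644)])
rim (array([0.5511, 0.2502, 0.1022]), [np.float64(0.00041400783429946695), np.float64(0.00041400783429968455)])
drv top@.23 [ 0.5633 -0.2871  0.23  ] hb@.15 [ 0.5634 -0.2899  0.15  ] entry@.05 [ 0.5624 -0.2871  0.05  ]
rim@.105 [0.5504 0.2493 0.105 ]
0.09 [ 0.0239 -0.0329 -0.015 ]
0.08 [ 0.0252 -0.0302 -0.025 ]
0.09 [ 0.0397 -0.0644 -0.015 ]
0.08 [ 0.0413 -0.0622 -0.025 ]
297 [0.5125 0.2095 0.095 ] [0.5892 0.2885 0.1083]
87 [[ 0.0461 -0.0606 -0.0574]
 [ 0.0477 -0.0592 -0.053 ]
 [ 0.0456 -0.0601 -0.0391]
 [ 0.0443 -0.0609 -0.0456]
 [ 0.0477 -0.0582 -0.0374]
 [ 0.0432 -0.0614 -0.0537]
 [ 0.0432 -0.0604 -0.038 ]
 [ 0.0451 -0.0587 -0.0355]
 [ 0.0421 -0.0609 -0.0459]
 [ 0.0478 -0.0558 -0.0382]
 [ 0.0415 -0.0606 -0.0573]
 [ 0.0428 -0.0587 -0.0353]] [ 0.0374 -0.0502 -0.0286]
drv depth 131 [ 0.5633 -0.2876  0.2267] [ 0.5541 -0.299   0.215 ] [ 0.5735 -0.2794  0.2316]
```

Measured positions:

| Item | Value |
|---|---|
| Driver axis | x,y = (0.563, -0.288), top z ≈ 0.228 |
| Mug centre | (0.5505, 0.2495), rim z ≈ 0.103 |
| Mug handle azimuth | about -53° |
| Lean azimuth | about 127° |

The jaw axis should be at azimuth 37°, perpendicular to the lean plane. I'll turn the tool 100° and raise it first.

```bash
python3 -m crank '[[[0,0,-0.01],[0,0,-10],0.0854],[[0,0,-0.01],[0,0,-10],0.0854],[[0,0,-0.01],[0,0,-10],0.0854],[[0,0,-0.01],[0,0,-10],0.0854],[[0,0,-0.01],[0,0,-10],0.0854],[[0,0,-0.01],[0,0,-10],0.0854],[[0,0,-0.01],[0,0,-10],0.0854],[[0,0,-0.01],[0,0,-10],0.0854],[[0,0,-0.01],[0,0,-10],0.0854],[[0,0,0],[0,0,-10],0.0854]]' 40
cat >> h.py <<'E'
from scipy.spatial.transform import Rotation as Ro
np.set_printoptions(precision=4,suppress=True)
def st():
    o=bot.get_obs();q=np.array(o["tool_rot"]);R=Ro.from_quat([q[1],q[2],q[3],q[0]]).as_matrix();return o,np.array(o["eef_pos"]),R
def to(p,Rt=None):
    o,e,R=st();print("t",o["t"],"tcp",e,"q",np.array(o["q"]),"F",np.array(o["contact_force"]),"w",o["gripper_width"]);print("x",R[:,0],"y",R[:,1],"z",R[:,2])
    if p is not None: print("shift in tool",R.T@(np.array(p)-e))
    if Rt is not None: print("turn deg",np.degrees(Ro.from_matrix(R.T@Rt).as_rotvec()))
E
python3 -c "
from h import *
to([.5633,-.288,.345])"
```

```text
t: 1.35
eef_pos: [0.3056, -0.602, 0.3358]
tool_rot: [0.0, 0.444, 0.896, -0.0]
contact_force: [-0.7, 0.4, -0.5]
gripper_width: 1.002
t 1.35 tcp [ 0.3056 -0.602   0.3358] q [ 1.2339  0.4372 -0.3267  1.4239  0.1415  1.3028  1.5485] F [-0.7325  0.4012 -0.4581] w 1.0020925128254095
x [-0.6052  0.7961 -0.0007] y [ 0.7961  0.6052 -0.0001] z [ 0.0003 -0.0006 -1.    ]
shift in tool [ 0.0941  0.3952 -0.0093]
```

```bash
python3 -m crank '[[[0.0094,0.0395,0],[0,0,0],0.0854],[[0.0094,0.0395,0],[0,0,0],0.0854],[[0.0094,0.0395,0],[0,0,0],0.0854],[[0.0094,0.0395,0],[0,0,0],0.0854],[[0.0094,0.0395,0],[0,0,0],0.0854],[[0.0094,0.0395,0],[0,0,0],0.0854],[[0.0094,0.0395,0],[0,0,0],0.0854],[[0.0094,0.0395,0],[0,0,0],0.0854],[[0.0094,0.0395,0],[0,0,0],0.0854],[[0.0094,0.0395,0],[0,0,0],0.0854]]' 40
python3 -c "
from h import *
to([.5633,-.288,.19])"
```

```text
t: 2.6
eef_pos: [0.5654, -0.2884, 0.3348]
tool_rot: [-0.0, 0.447, 0.895, -0.0]
contact_force: [0.2, -0.8, 0.4]
gripper_width: 0.999
t 2.6 tcp [ 0.5654 -0.2884  0.3348] q [ 0.7204  0.3856 -0.4732  1.5202  0.1799  1.28    0.8693] F [ 0.226  -0.836   0.3832] w 0.999165371087343
x [-0.6005  0.7996  0.0007] y [ 0.7996  0.6005 -0.0005] z [-0.0008  0.0002 -1.    ]
shift in tool [ 0.0015 -0.0013  0.1448]
```

```bash
python3 -m crank '[[[0.0015,-0.001,0.01],[0,0,0],0.0854],[[0,0,0.025],[0,0,0],0.0854],[[0,0,0.025],[0,0,0],0.0854],[[0,0,0.025],[0,0,0],0.0854],[[0,0,0.025],[0,0,0],0.0854],[[0,0,0.02],[0,0,0],0.0854],[[0,0,0.015],[0,0,0],0.0854],[[0,0,0],[0,0,0],0.0854]]'
python3 - <<'E'
from h import *
import cv2
to([.5633,-.288,.19])
a=[bot.read_camera(n)[0] for n in("side","top")]
A=cv2.resize(a[0][60:230,240:380],None,fx=3,fy=3);B=cv2.resize(a[1][130:300,420:560],None,fx=3,fy=3)
cv2.imwrite("pics/g1.png",cv2.cvtColor(np.hstack([A[:510],B[:510]]),cv2.COLOR_RGB2BGR)[:590,:840][:, :800])
E
```

```text
t: 3.6
eef_pos: [0.5625, -0.2889, 0.1891]
tool_rot: [-0.001, 0.447, 0.895, -0.0]
contact_force: [-0.1, -0.7, 0.3]
gripper_width: 1.004
t 3.6 tcp [ 0.5625 -0.2889  0.1891] q [ 0.705   0.5028 -0.4493  1.6907  0.2499  1.0076  0.8134] F [-0.1133 -0.654   0.2886] w 1.0044379658509197
x [-0.6005  0.7996  0.0019] y [ 0.7996  0.6005 -0.0011] z [-0.002   0.0009 -1.    ]
shift in tool [ 0.0002  0.0012 -0.0009]
```

View pics/g1.png

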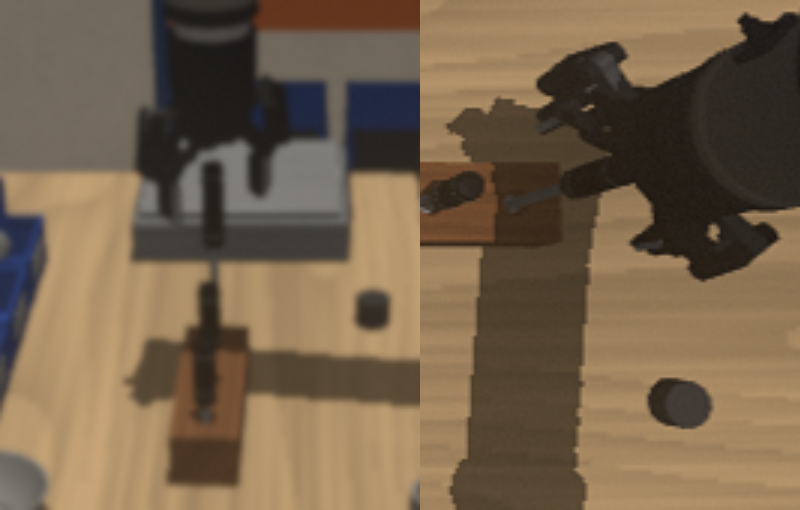

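The driver's handle stands midway between the open fingers in both views, around (212,200) in the left half of the picture. Closing now.

```bash
python3 -m crank '[[[0,0,0],[0,0,0],0.0],[[0,0,0],[0,0,0],0.0],[[0,0,0],[0,0,0],0.0],[[0,0,0],[0,0,0],0.0],[[0,0,0],[0,0,0],0.0],[[0,0,0],[0,0,0],0.0]]' 60
python3 -c "
from h import *
to(None)"
```

```text
t: 4.45
eef_pos: [0.5635, -0.289, 0.1907]
tool_rot: [0.0, 0.447, 0.895, 0.0]
contact_force: [0.2, -0.7, 3.5]
gripper_width: 0.217
t 4.45 tcp [ 0.5635 -0.289   0.1907] q [ 0.7049  0.5012 -0.4499  1.6892  0.2498  1.0077  0.8134] F [ 0.2397 -0.7238  3.4591] w 0.2172400082786678
x [-0.6006  0.7995 -0.0006] y [0.7995 0.6006 0.0003] z [ 0.0006 -0.0003 -1.    ]
```

```bash
python3 -m crank '[[[0,0,-0.01],[0,0,0],0.0],[[0,0,-0.015],[0,0,0],0.0],[[0,0,-0.02],[0,0,0],0.0],[[0,0,-0.025],[0,0,0],0.0],[[0,0,-0.025],[0,0,0],0.0],[[0,0,-0.025],[0,0,0],0.0],[[0,0,-0.025],[0,0,0],0.0],[[0,0,-0.025],[0,0,0],0.0],[[0,0,0],[0,0,0],0.0]]' 60
python3 - <<'E'
from h import *
import cv2
to([.5505,.2495,.36])
a=[bot.read_camera(n)[0] for n in("side","top")]
A=cv2.resize(a[0][0:170,240:380],None,fx=3,fy=3)[:,:400];B=cv2.resize(a[1][130:300,420:560],None,fx=3,fy=3)[:,:400]
cv2.imwrite("pics/g2.png",cv2.cvtColor(np.hstack([A,B]),cv2.COLOR_RGB2BGR))
E
```

```text
t: 5.58
eef_pos: [0.5643, -0.289, 0.3637]
tool_rot: [0.003, 0.447, 0.895, 0.0]
contact_force: [-0.3, 0.5, -2.1]
gripper_width: 0.22
t 5.575 tcp [ 0.5643 -0.289   0.3637] q [ 0.7244  0.3652 -0.4762  1.4844  0.1703  1.3275  0.8794] F [-0.3175  0.5295 -2.1392] w 0.21987056855119547
x [-0.6007  0.7995 -0.0049] y [0.7995 0.6007 0.0027] z [ 0.0051 -0.0023 -1.    ]
shift in tool [0.4388 0.3124 0.0024]
```

View pics/g2.png

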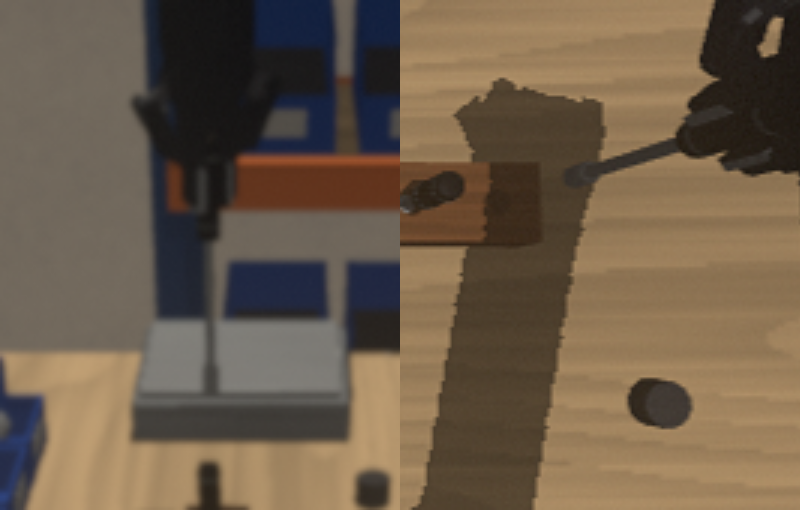

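The driver is hanging straight in the gripper, with its lower end at about (210,385) in the left half of the picture, well clear of the block. I'll carry it over to the mug.

```bash
python3 -m crank '[[[0.02,0.012,0],[0,0,0],0.0],[[0.04,0.023,0],[0,0,0],0.0],[[0.044,0.025,0],[0,0,0],0.0],[[0.044,0.025,0],[0,0,0],0.0],[[0.044,0.025,0],[0,0,0],0.0],[[0.044,0.025,0],[0,0,0],0.0],[[0.044,0.025,0],[0,0,0],0.0],[[0.044,0.025,0],[0,0,0],0.0],[[0.044,0.025,0],[0,0,0],0.0],[[0.044,0.025,0],[0,0,0],0.0]]' 60
cat >> h.py <<'E'
C0=np.array([.5505,.2495,0]);az=np.radians(127);u=np.array([np.cos(az),np.sin(az),0]);L=.18
def target(th,foot,z,back):
    th=np.radians(th);a=np.sin(th)*u+np.array([0,0,np.cos(th)])
    z_=-a;y=np.cross([0,0,1.],u);y=-y  # y az 37
    x=np.cross(y,z_);R=np.stack([x,y,z_],1)
    f=C0+foot*u+np.array([0,0,z]);return f+(L+back)*a,R
E
python3 -c "
from h import *
p,R=target(26,-.024,.012,.13);print(p,R)
to([p[0],p[1],.36],R)"
```

```text
t: 6.92
eef_pos: [0.5016, 0.1841, 0.3595]
tool_rot: [-0.0, 0.446, 0.895, -0.001]
contact_force: [0.3, 0.5, -0.8]
gripper_width: 0.219
[0.4832 0.3389 0.2906] [[-0.5409  0.7986  0.2638]
 [ 0.7178  0.6018 -0.3501]
 [-0.4384 -0.     -0.8988]]
t 6.925 tcp [0.5016 0.1841 0.3595] q [ 0.1676  0.229  -0.7493  1.7005  0.1621  1.2773  0.0295] F [ 0.2596  0.5235 -0.8462] w 0.21939612551165472
x [-0.6017  0.7987  0.0003] y [ 0.7987  0.6017 -0.0015] z [-0.0013 -0.0007 -1.    ]
shift in tool [ 0.1348  0.0784 -0.0006]
turn deg [ -0.0838 -26.0154   0.0118]
```

```bash
python3 -m crank '[[[0.04,0.023,0],[0,0,0],0.0],[[0.04,0.023,0],[0,0,0],0.0],[[0.035,0.02,0],[0,0,0],0.0],[[0.02,0.0124,0],[0,0,0],0.0],[[0,0,0],[0,-5,0],0.0],[[0,0,0],[0,-5,0],0.0],[[0,0,0],[0,-5,0],0.0],[[0,0,0],[0,-5,0],0.0],[[0,0,0],[0,-6,0],0.0],[[0,0,0],[0,0,0],0.0]]' 60
python3 - <<'E'
from h import *
import cv2
p,R=target(26,-.024,.012,.13);to(p,R)
a=[bot.read_camera(n)[0] for n in("side","top")]
A=cv2.resize(a[0][120:370,210:400],None,fx=2.1,fy=2.1);B=cv2.resize(a[1][130:280,80:260],None,fx=2.2,fy=2.2)
print(A.shape,B.shape)
cv2.imwrite("pics/g3a.png",A[:,:,::-1]);cv2.imwrite("pics/g3b.png",B[:,:,::-1]);
cv2.imwrite("pics/t3.png",a[1][:,:,::-1]);cv2.imwrite("pics/s3.png",a[0][:,:,::-1])
E
```

```text
t: 8.18
eef_pos: [0.4822, 0.3389, 0.3588]
tool_rot: [0.2, 0.433, 0.873, -0.101]
contact_force: [0.3, -0.3, -0.9]
gripper_width: 0.219
t 8.175 tcp [0.4822 0.3389 0.3588] q [-0.4031  0.3737 -0.7154  1.6017  0.6445  1.503  -0.5857] F [ 0.3062 -0.2799 -0.9266] w 0.21882719661572267
x [-0.5456  0.7152 -0.4369] y [ 0.7959  0.6055 -0.0028] z [ 0.2625 -0.3492 -0.8995]
shift in tool [0.0292 0.0009 0.0616]
turn deg [-0.0282 -0.0934  0.3045]
(525, 399, 3) (330, 396, 3)
```

View pics/s3.png

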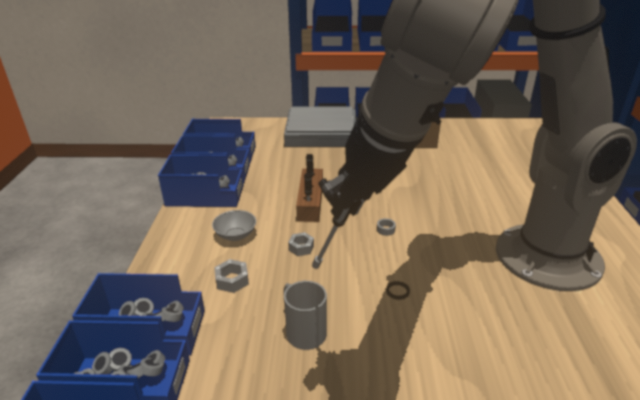

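View pics/t3.png

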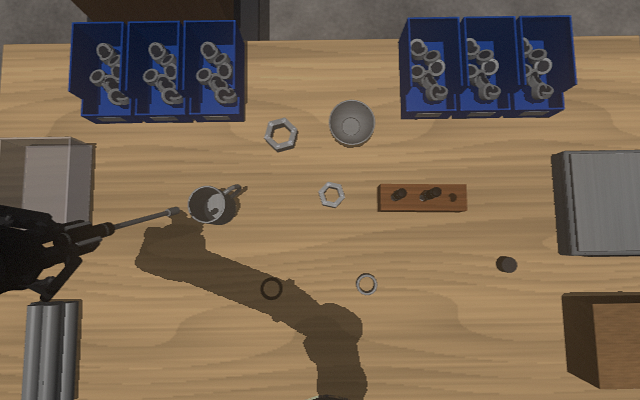

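The driver is tilted 26° and its lower end shows at about (317,263) in the side view and (177,211) in the top view. I'll enlarge both and measure it against the prediction.

Run:
```python
import cv2,numpy as np
s=cv2.imread("pics/s3.png");t=cv2.imread("pics/t3.png")
A=cv2.resize(s[200:270,300:365],None,fx=6,fy=6,interpolation=2);B=cv2.resize(t[180:250,95:160+30],None,fx=4,fy=4,interpolation=2)
I=np.zeros((420,390+380,3),np.uint8);I[:420,:390]=A;I[:280,390:]=B;cv2.imwrite("pics/g3.png",I)
from h import *
o,e,R=st()
for d in(.18,.155,.04):
  f=e+R[:,2]*d;print(d,f,px("side",f),px("top",f))
```

```text
0.18 [0.5316 0.2741 0.1979] (np.float64(314.39961737997277), np.float64(264.3028049298846)) (np.float64(176.8687432734995), np.float64(209.49877432291245))
0.155 [0.5251 0.2829 0.2204] (np.float64(317.9535765090832), np.float64(257.3997144866348)) (np.float64(166.9349469663474), np.float64(212.19374455699392))
0.04 [0.495  0.3231 0.3238] (np.float64(336.81384733677027), np.float64(220.76616002583825)) (np.float64(110.3695857707132), np.float64(227.5395358324344))
```

View pics/g3.png

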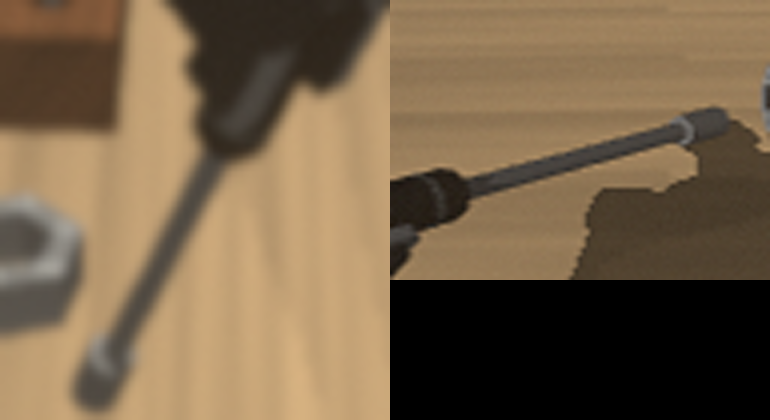

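Run:
```python
from h import *
f,r=tri([("side",314.9,265.5),("top",178.4,209.6)]);o,e,R=st();print(f,r,R.T@(f-e))
# socket upper edge and handle lower end
f,r=tri([("side",300+110/6-.4,200+352/6-.4),("top",95+298/4-.4,180+130/4-.4)]);print(f,r,R.T@(f-e))
p,Rt=target(26,-.024,.012,.0);to(p,Rt)
```

```text
[0.5313 0.2728 0.1941] [np.float64(0.0004232622331428662), np.float64(0.0004232622331427496)] [ 0.0008 -0.0011  0.1838]
[0.5254 0.2806 0.2166] [np.float64(0.00013362759107363994), np.float64(0.0001336275910736118)] [-0.0002 -0.0012  0.1593]
t 8.275 tcp [0.4845 0.337  0.3598] q [-0.3996  0.3729 -0.7133  1.5998  0.6443  1.5028 -0.5847] F [-0.2376 -0.4057 -1.4221] w 0.21931802203412984
x [-0.5415  0.7184 -0.4367] y [ 0.7988  0.6016 -0.0009] z [ 0.2621 -0.3493 -0.8996]
shift in tool [0.032  0.0002 0.1912]
turn deg [-0.0546 -0.1056  0.0072]
```

The axis is correct to about 1 mm, and the lower end is about 182 mm ahead of the TCP. I'll line up and insert along the driver's axis, stopping short of the floor to check.

```bash
python3 -m crank '[[[0.016,0,0],[0,0,0],0.0],[[0.016,0,0],[0,0,0],0.0],[[0,0,0.02],[0,0,0],0.0],[[0,0,0.02],[0,0,0],0.0],[[0,0,0.02],[0,0,0],0.0],[[0,0,0],[0,0,0],0.0]]' 60
python3 - <<'E'
from h import *
import cv2
p,R=target(26,-.024,.012,0);to(p,R)
a=[bot.read_camera(n)[0] for n in("side","top")]
A=cv2.resize(a[0][230:350,270:370],None,fx=4,fy=4,interpolation=2);B=cv2.resize(a[1][150:240,150:250],None,fx=4,fy=4,interpolation=2)
I=np.zeros((480,800,3),np.uint8);I[:480,:400]=A;I[:360,400:]=B
cv2.imwrite("pics/g4.png",I[:,:,::-1])
E
```

```text
t: 9.02
eef_pos: [0.4843, 0.3363, 0.2903]
tool_rot: [0.201, 0.436, 0.871, -0.103]
contact_force: [0.1, -0.4, -1.0]
gripper_width: 0.216
t 9.025 tcp [0.4843 0.3363 0.2903] q [-0.413   0.4313 -0.7004  1.6863  0.6884  1.4034 -0.6719] F [ 0.0841 -0.4472 -0.9826] w 0.2158232591804379
x [-0.5389  0.7185 -0.4396] y [ 0.801   0.5986 -0.0036] z [ 0.2606 -0.3541 -0.8982]
shift in tool [0.0025 0.0013 0.1284]
turn deg [-0.2875  0.0792 -0.1163]
```

View pics/g4.png

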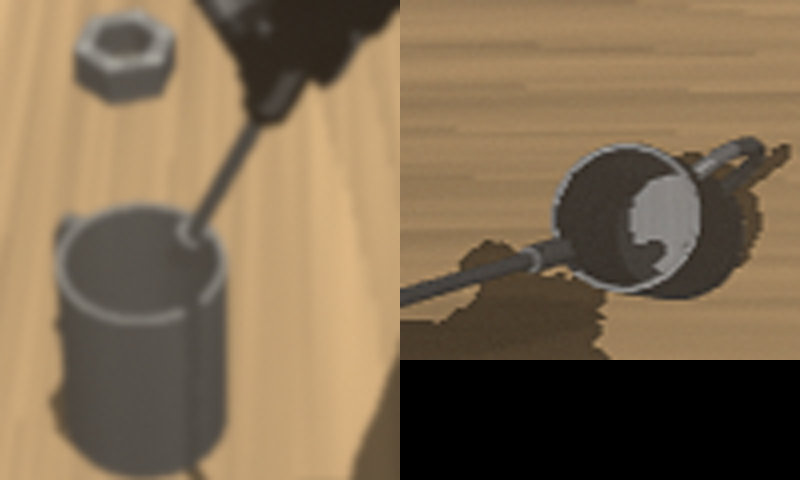

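The lower end is just above the mouth, in the lean-side half: about (190,235) in the left half of the picture and (570,250) in the right. The line clears the rim, so I'll insert.

```bash
python3 -m crank '[[[0,0.0005,0.015],[0,0,0],0.0],[[0,0.0005,0.015],[0,0,0],0.0],[[0,0,0.015],[0,0,0],0.0],[[0,0,0.015],[0,0,0],0.0],[[0,0,0.015],[0,0,0],0.0],[[0,0,0.015],[0,0,0],0.0],[[0,0,0.01],[0,0,0],0.0],[[0,0,0],[0,0,0],0.0]]' 60
python3 - <<'E'
from h import *
import cv2
p,R=target(26,-.024,.012,0);to(p,R)
a=[bot.read_camera(n)[0] for n in("side","top")]
A=cv2.resize(a[0][230:350,270:370],None,fx=4,fy=4,interpolation=2);B=cv2.resize(a[1][150:240,150:250],None,fx=4,fy=4,interpolation=2)
I=np.zeros((480,800,3),np.uint8);I[:480,:400]=A;I[:360,400:]=B
cv2.imwrite("pics/g5.png",I[:,:,::-1])
E
```

```text
t: 10.12
eef_pos: [0.5109, 0.3035, 0.2017]
tool_rot: [0.201, 0.436, 0.872, -0.101]
contact_force: [0.3, 0.6, -1.2]
gripper_width: 0.218
t 10.125 tcp [0.5109 0.3035 0.2017] q [-0.3771  0.5115 -0.6577  1.7873  0.7783  1.2444 -0.7285] F [ 0.301   0.5967 -1.1523] w 0.21774868919069118
x [-0.5398  0.7185 -0.4386] y [ 0.7999  0.6002 -0.0014] z [ 0.2623 -0.3516 -0.8987]
shift in tool [ 0.0014 -0.0008  0.0303]
turn deg [-0.123   0.0173 -0.0721]
```

View pics/g5.png

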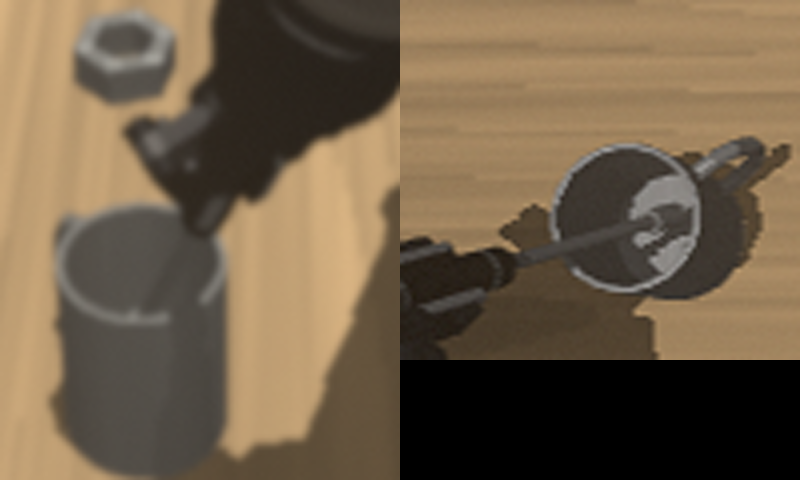

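Half-way in, with no contact and the mug unmoved. Continuing gently to the floor.

```bash
python3 -m crank '[[[0,0,0.007],[0,0,0],0.0],[[0,0,0.007],[0,0,0],0.0],[[0,0,0.006],[0,0,0],0.0],[[0,0,0.004],[0,0,0],0.0],[[0,0,0],[0,0,0],0.0]]' 60
python3 -m crank '[[[0,0,0.0015],[0,0,0],0.0],[[0,0,0.0015],[0,0,0],0.0],[[0,0,0],[0,0,0],0.0]]'
python3 -c "
from h import *
p,R=target(26,-.024,.012,0);to(p,R)"
```

```text
t: 10.85
eef_pos: [0.5172, 0.2955, 0.1805]
tool_rot: [0.201, 0.435, 0.872, -0.101]
contact_force: [0.4, 0.1, -1.5]
gripper_width: 0.221
t: 11.22
eef_pos: [0.518, 0.2947, 0.1782]
tool_rot: [0.201, 0.435, 0.872, -0.101]
contact_force: [0.0, 0.2, -1.3]
gripper_width: 0.218
t 11.225 tcp [0.518  0.2947 0.1782] q [-0.3698  0.5369 -0.6432  1.8087  0.8077  1.2041 -0.7466] F [ 0.018   0.2446 -1.2525] w 0.21770910203354618
x [-0.5398  0.7186 -0.4384] y [ 0.7995  0.6006 -0.0001] z [ 0.2633 -0.3506 -0.8988]
shift in tool [ 0.0013 -0.0013  0.0043]
turn deg [-0.0396  0.0044 -0.0744]
```

```bash
python3 -m crank '[[[0,0,0.0015],[0,0,0],0.0],[[0,0,0.0015],[0,0,0],0.0],[[0,0,0],[0,0,0],0.0]]'
python3 -m crank '[[[0,0,0.001],[0,0,0],0.0],[[0,0,0.001],[0,0,0],0.0]]'
python3 -m crank '[[[0,0,0.001],[0,0,0],0.0],[[0,0,0],[0,0,0],0.0]]'
```

```text
t: 11.6
eef_pos: [0.5188, 0.2935, 0.1754]
tool_rot: [0.201, 0.435, 0.872, -0.101]
contact_force: [-0.2, -0.0, -1.2]
gripper_width: 0.217
t: 11.85
eef_pos: [0.5194, 0.293, 0.1737]
tool_rot: [0.201, 0.435, 0.872, -0.1]
contact_force: [-0.6, 0.6, -0.7]
gripper_width: 0.219
t: 12.1
eef_pos: [0.5196, 0.2925, 0.1727]
tool_rot: [0.201, 0.435, 0.872, -0.101]
contact_force: [-0.2, 0.1, -0.5]
gripper_width: 0.22
```

```bash
python3 -m crank '[[[0,0,0.001],[0,0,0],0.0],[[0,0,0],[0,0,0],0.0]]'
python3 -m crank '[[[0,0,0.001],[0,0,0],0.0],[[0,0,0],[0,0,0],0.0]]'
```

```text
t: 12.35
eef_pos: [0.5199, 0.2922, 0.1718]
tool_rot: [0.201, 0.435, 0.872, -0.101]
contact_force: [-0.0, -0.2, -0.9]
gripper_width: 0.221
t: 12.6
eef_pos: [0.5201, 0.2919, 0.1709]
tool_rot: [0.201, 0.435, 0.872, -0.101]
contact_force: [0.2, 0.5, -1.1]
gripper_width: 0.218
```

```bash
python3 -m crank '[[[0,0,0.001],[0,0,0],0.0],[[0,0,0],[0,0,0],0.0]]'
python3 -m crank '[[[0,0,0.001],[0,0,0],0.0],[[0,0,0],[0,0,0],0.0]]'
python3 - <<'E'
from h import *
import cv2
to(None)
a=[bot.read_camera(n)[0] for n in("side","top")]
A=cv2.resize(a[0][230:350,270:370],None,fx=4,fy=4,interpolation=2);B=cv2.resize(a[1][165:225,180:246],None,fx=6,fy=6,interpolation=2)
I=np.zeros((480,800,3),np.uint8);I[:480,:400]=A;I[:360,400:796]=B
cv2.imwrite("pics/g6.png",I[:,:,::-1])
E
```

```text
t: 12.85
eef_pos: [0.5204, 0.2915, 0.17]
tool_rot: [0.201, 0.435, 0.872, -0.101]
contact_force: [0.2, -0.0, -1.4]
gripper_width: 0.218
t: 13.1
eef_pos: [0.5206, 0.2914, 0.1693]
tool_rot: [0.201, 0.435, 0.872, -0.1]
contact_force: [0.7, 0.4, -0.8]
gripper_width: 0.22
t 13.1 tcp [0.5206 0.2914 0.1693] q [-0.3672  0.547  -0.6376  1.8161  0.8191  1.1894 -0.7537] F [ 0.7182  0.3597 -0.8292] w 0.22011751414065236
x [-0.5399  0.7186 -0.4383] y [0.7995 0.6007 0.0002] z [ 0.2634 -0.3503 -0.8988]
```

View pics/g6.png

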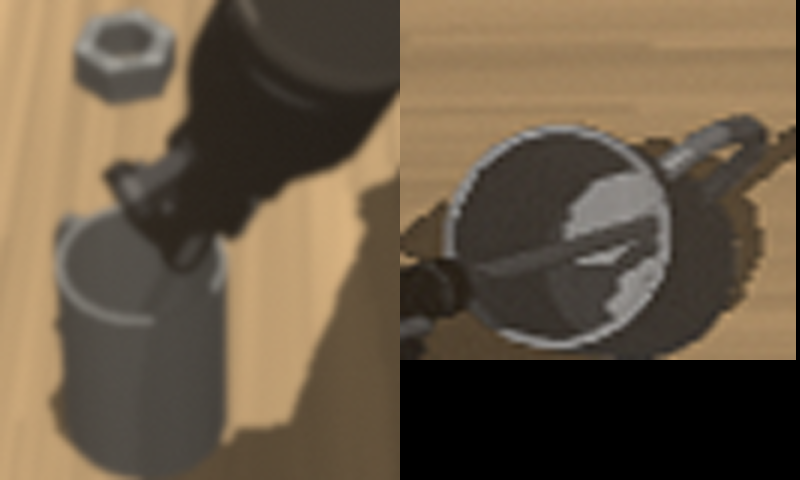

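No contact force yet; the reading is still just the driver's weight. Creeping on.

```bash
python3 -m crank '[[[0,0,0.001],[0,0,0],0.0],[[0,0,0],[0,0,0],0.0]]'
python3 -m crank '[[[0,0,0.001],[0,0,0],0.0],[[0,0,0],[0,0,0],0.0]]'
```

```text
t: 13.45
eef_pos: [0.5208, 0.2914, 0.1688]
tool_rot: [0.201, 0.435, 0.872, -0.1]
contact_force: [-3.0, 1.2, 2.5]
gripper_width: 0.218
t: 13.7
eef_pos: [0.521, 0.2917, 0.1685]
tool_rot: [0.201, 0.435, 0.872, -0.1]
contact_force: [-2.9, 2.5, 8.8]
gripper_width: 0.218
```

The floor was reached; the upward force went to 8.8 N. I'll ease off 1 mm, then tilt the driver about its lower end until the shaft nears the rim.

```bash
python3 -m crank '[[[0,0,-0.0015],[0,0,0],0.0],[[0.0031,0,0],[0,-1,0],0.0],[[0.0031,0,0],[0,-1,0],0.0],[[0.0031,0,0],[0,-1,0],0.0],[[0,0,0],[0,0,0],0.0]]'
python3 -m crank '[[[0.0031,0,0],[0,-1,0],0.0],[[0,0,0],[0,0,0],0.0]]'
```

```text
t: 14.32
eef_pos: [0.5155, 0.2981, 0.1642]
tool_rot: [0.224, 0.432, 0.866, -0.112]
contact_force: [0.4, 0.2, 1.5]
gripper_width: 0.219
t: 14.58
eef_pos: [0.5139, 0.3001, 0.1628]
tool_rot: [0.232, 0.431, 0.864, -0.116]
contact_force: [0.4, 0.2, 1.4]
gripper_width: 0.217
```

```bash
python3 -m crank '[[[0.002,0,0],[0,-0.7,0],0.0],[[0,0,0],[0,0,0],0.0]]'
python3 -m crank '[[[0.002,0,0],[0,-0.7,0],0.0],[[0,0,0],[0,0,0],0.0]]'
python3 - <<'E'
from h import *
import cv2
to(None)
a=[bot.read_camera(n)[0] for n in("side","top")]
A=cv2.resize(a[0][230:350,270:370],None,fx=4,fy=4,interpolation=2);B=cv2.resize(a[1][165:225,180:246],None,fx=6,fy=6,interpolation=2)
I=np.zeros((480,800,3),np.uint8);I[:480,:400]=A;I[:360,400:796]=B
cv2.imwrite("pics/g7.png",I[:,:,::-1])
E
```

```text
t: 14.82
eef_pos: [0.5129, 0.3015, 0.1619]
tool_rot: [0.237, 0.431, 0.863, -0.118]
contact_force: [-0.6, 1.2, 1.8]
gripper_width: 0.22
t: 15.08
eef_pos: [0.5119, 0.3029, 0.1608]
tool_rot: [0.242, 0.43, 0.861, -0.121]
contact_force: [-0.9, -0.4, 1.6]
gripper_width: 0.222
t 15.075 tcp [0.5119 0.3029 0.1608] q [-0.4583  0.5792 -0.6086  1.819   0.883   1.2511 -0.8522] F [-0.8824 -0.4069  1.6108] w 0.22155195132392877
x [-0.5132  0.6819 -0.5213] y [ 0.7991  0.6012 -0.0003] z [ 0.3132 -0.4167 -0.8534]
```

View pics/g7.png

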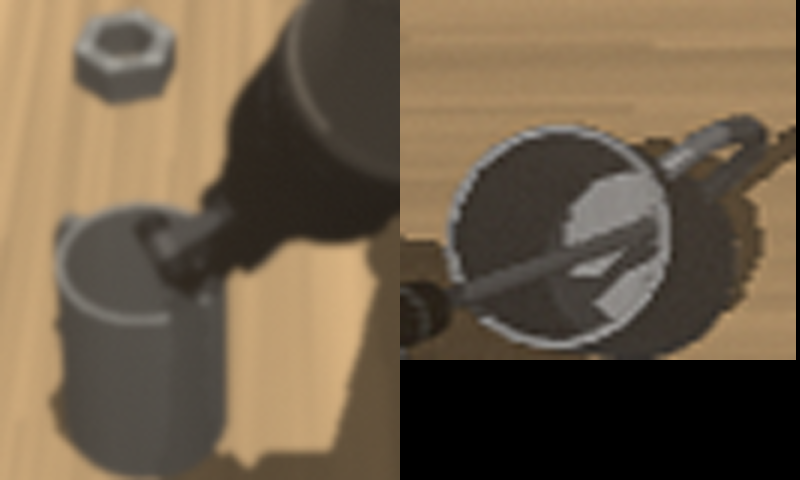

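The shaft rests at the rim's lean side, about (470,290) in the right half, leaning 31°. The mug has not moved. I'll open slowly and let go.

```bash
python3 -m crank '[[[0,0,0],[0,0,0],0.021],[[0,0,0],[0,0,0],0.023],[[0,0,0],[0,0,0],0.026],[[0,0,0],[0,0,0],0.03],[[0,0,0],[0,0,0],0.05],[[0,0,0],[0,0,0],0.0854],[[0,0,0],[0,0,0],0.0854],[[0,0,0],[0,0,0],0.0854],[[0,0,0],[0,0,0],0.0854]]' 20
python3 - <<'E'
from h import *
import cv2
to(None)
a=[bot.read_camera(n)[0] for n in("side","top")]
A=cv2.resize(a[0][200:350,270:400],None,fx=3,fy=3,interpolation=2);B=cv2.resize(a[1][155:255,130:246],None,fx=3.4,fy=3.4,interpolation=2)
I=np.zeros((480,800,3),np.uint8);I[:450,:390]=A;I[:B.shape[0],400:400+B.shape[1]]=B
cv2.imwrite("pics/g8.png",I[:,:,::-1])
E
```

```text
t: 16.3
eef_pos: [0.5121, 0.3027, 0.161]
tool_rot: [0.242, 0.43, 0.861, -0.121]
contact_force: [0.1, -1.2, 0.0]
gripper_width: 0.998
t 16.3 tcp [0.5121 0.3027 0.161 ] q [-0.4577  0.5789 -0.6086  1.8188  0.8827  1.2508 -0.852 ] F [ 0.1335 -1.2409  0.0062] w 0.9980031077027202
x [-0.5127  0.6824 -0.521 ] y [0.7995 0.6007 0.0001] z [ 0.313  -0.4165 -0.8536]
```

View pics/g8.png

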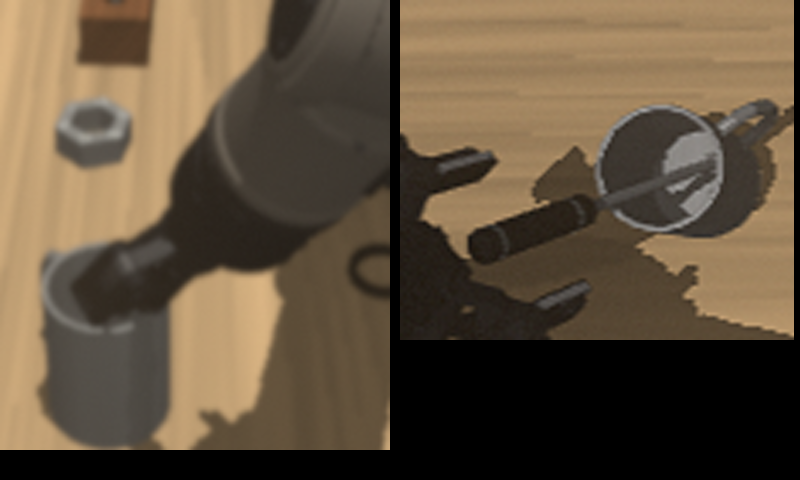

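The driver is released and stands leaning on the rim, with the handle from about (490,245) to (580,210) in the right half, free between the open fingers. I'll retract along the driver's axis.

```bash
python3 -m crank '[[[0,0,-0.01],[0,0,0],0.0854],[[0,0,-0.02],[0,0,0],0.0854],[[0,0,-0.03],[0,0,0],0.0854],[[0,0,-0.03],[0,0,0],0.0854],[[0,0,-0.03],[0,0,0],0.0854],[[0,0,-0.03],[0,0,0],0.0854],[[0,0,0],[0,0,0],0.0854],[[0,0,0],[0,0,0],0.0854]]'
python3 - <<'E'
from h import *
import cv2
to(None)
a=[bot.read_camera(n)[0] for n in("side","top")]
cv2.imwrite("pics/s9.png",a[0][:,:,::-1]);cv2.imwrite("pics/t9.png",a[1][:,:,::-1])
A=cv2.resize(a[0][220:350,270:370],None,fx=4,fy=4,interpolation=2);B=cv2.resize(a[1][165:240,146:246],None,fx=4,fy=4,interpolation=2)
I=np.zeros((520,800,3),np.uint8);I[:520,:400]=A;I[:300,400:800]=B
cv2.imwrite("pics/g9.png",I[:,:,::-1])
E
```

```text
t: 17.4
eef_pos: [0.465, 0.3649, 0.2891]
tool_rot: [0.242, 0.43, 0.861, -0.121]
contact_force: [0.0, -0.6, 0.4]
gripper_width: 0.999
t 17.4 tcp [0.465  0.3649 0.2891] q [-0.5353  0.466  -0.6755  1.6687  0.7456  1.4839 -0.772 ] F [ 0.0436 -0.6102  0.4111] w 0.9993152929694221
x [-0.5127  0.6822 -0.5212] y [0.7994 0.6008 0.    ] z [ 0.3131 -0.4167 -0.8534]
```

View pics/g9.png

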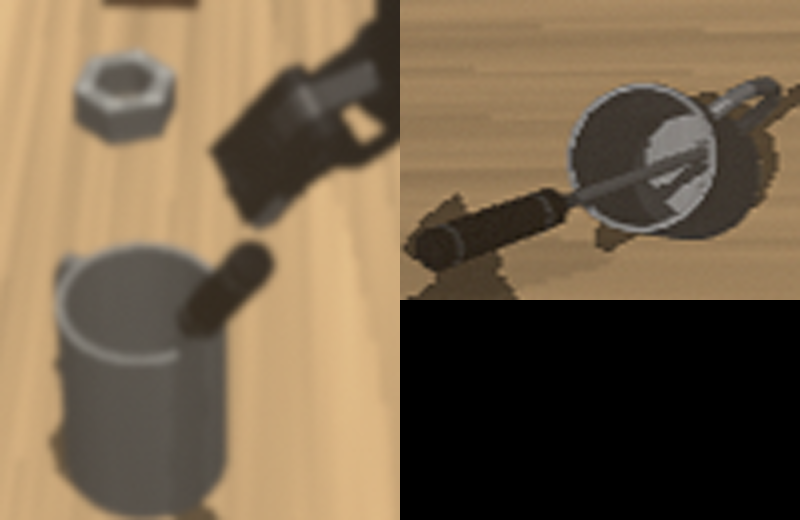

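View pics/s9.png

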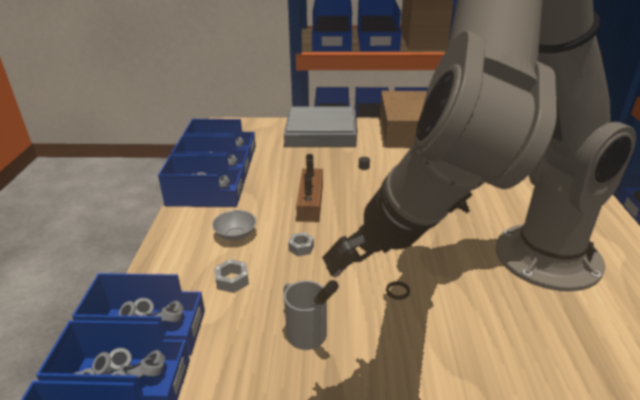

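Gripper well clear. A final measurement: driver top at side (332.1,285.6) and top (155.1,226.4); rim centre at side (305.4,295.2) and top (206.4,204.2).

Run:
```python
from h import *
t,r1=tri([("side",332.1,285.6),("top",155.1,226.4)]);m,r2=tri([("side",305.4,295.2),("top",206.4,204.2)])
print(t,r1,m,r2)
d=(t-m)[:2];print("radial top",np.linalg.norm(d),"az",np.degrees(np.arctan2(d[1],d[0])))
a=np.arccos((0.105-.1+.22)*0+min(1,(t[2]-.01)/.22));print("lean~",np.degrees(a))
bot.read_camera("top");p,_=bot.read_camera("top")
import cv2
q=cv2.imread("pics/t9.png")[:,:,::-1];print("change",np.abs(p[165:240,146:246].astype(int)-q[165:240,146:246]).mean())
bot.hand_in()
```

```text
[0.5013 0.3171 0.1899] [np.float64(0.00010563199941625191), np.float64(0.00010563199941635437)] [0.5505 0.2497 0.1023] [np.float64(7.942227884222862e-05), np.float64(7.942227884212315e-05)]
radial top 0.08345205967978174 az 126.13710801171068
lean~ 35.156491972396275
change 1.2374222222222222
the job is handed in; nothing more can be done
```

The long driver is in the mug, handle up, leaning against the side of the rim opposite the mug's handle, and the job is handed in. I gripped it by the handle, lifted it out of the block and tilted it 26°. I then lowered it along its own axis until it touched the mug's floor (about 9 N), leaned it onto the rim, opened the fingers slowly and backed off.

Last checks, at about t = 17.5 s of the 46 s allowed:
- **Driver:** its top is 83 mm from the mug's axis, at azimuth 126°, and the side opposite the mug's handle is at about 127°. It leaned 31° at release. A rougher estimate from the measured top height gives 35°. The two disagree by 4°, but both are inside the 10–43° limits.
- **Mug:** upright by eye, with its rim centre within about 1 mm of where it started.
- **Robot:** fingers open and visibly clear of everything.
- **At rest:** two pictures about 0.1 s apart were nearly identical (mean difference 1.2 grey levels over the driver and mug), so nothing visibly moved. I did not measure the driver's speed directly.

The final depth of the lower end was not seen directly. I inferred it from the contact with the floor.

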